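# Dispense two stool rungs with the rocking gate lever

### The job

Let the two dark-brown stool rungs out of their dispenser: press the red paddle of that dispenser's rocking lever down with a fingertip and keep it down long enough for both to roll under the lifted gate into the catch tray, then let the lever come back up so that the gate is shut again. Do not touch or pick up any rung or move a gate by hand, leave the other lever and the pale rungs behind its gate alone, and do not disturb anything else on the bench.

Things in the scene. Friction and masses are not known exactly. Their poses are not given: they have to be found in the camera images.
- chute_dark: plywood dispenser loaded with dark-brown rungs, fixed; the two may swap places. Origin on the table under its gate; x points the way rungs roll (away from the robot within 15 deg). Along x: red paddle at -200 mm, pivot -90, open-topped chute (124 wide, 88 high) -115 to +20, sloping 12 deg down to +x, yellow gate 0, catch tray +35 to +127, side rims 48 high. Under the paddle only a 10 mm foot
- lever_dark (a joint): angle of the rocking lever of the dark dispenser, rad: 0 = gate shut (at rest), 0.34 = paddle fully down against its stop, gate fully lifted; a rung passes under the gate from about 0.2. A spring returns it: about 2.5 N on the paddle starts it moving, about 4 N holds it fully down; let go, it shuts at once by itself
- paddle_dark (a point): red press paddle, 44 x 44 mm, 7 mm thick, on the robot's end of the dark dispenser's lever, turning with it; this point is the centre of its top face, 112 mm above the table when the gate is shut. Fully pressed the centre has gone 37 mm down and 2 mm towards the pivot
- pivot_dark (a point): pivot of the dark dispenser's lever, 100 mm above the table, its axis along the dispenser's y; the paddle's centre is 110 mm before it, the gate 90 mm beyond it
- gate_dark (a point): yellow gate, a cross strip 96 mm wide, 22 mm high and 5 mm thick, hanging on an 18 mm wide stem from the far end of the dark dispenser's lever; this point is the middle of its lower edge, 46 mm above the table when shut, 80 mm fully lifted
- rung_dark1: round dark-brown stool rung (dowel), 24 mm in diameter and 100 mm long, 30 g, loose; origin at its centre, y along its length. It starts lying across the dark chute behind the closed gate (first in line), 55 to 65 mm above the table; at rest in the catch tray its centre is 22 to 29 mm above the table
- rung_dark2: round dark-brown stool rung (dowel), 24 mm in diameter and 100 mm long, 30 g, loose; origin at its centre, y along its length. It starts lying across the dark chute behind the closed gate (second in line), 55 to 65 mm above the table; at rest in the catch tray its centre is 22 to 29 mm above the table
- chute_pale: plywood dispenser loaded with pale rungs, fixed; the two may swap places. Origin on the table under its gate; x points the way rungs roll (away from the robot within 15 deg). Along x: red paddle at -200 mm, pivot -90, open-topped chute (124 wide, 88 high) -115 to +20, sloping 12 deg down to +x, yellow gate 0, catch tray +35 to +127, side rims 48 high. Under the paddle only a 10 mm foot
- lever_pale (a joint): angle of the rocking lever of the pale dispenser, rad: 0 = gate shut (at rest), 0.34 = paddle fully down against its stop, gate fully lifted; a rung passes under the gate from about 0.2. A spring returns it: about 2.5 N on the paddle starts it moving, about 4 N holds it fully down; let go, it shuts at once by itself
- paddle_pale (a point): red press paddle, 44 x 44 mm, 7 mm thick, on the robot's end of the pale dispenser's lever, turning with it; this point is the centre of its top face, 112 mm above the table when the gate is shut. Fully pressed the centre has gone 37 mm down and 2 mm towards the pivot
- pivot_pale (a point): pivot of the pale dispenser's lever, 100 mm above the table, its axis along the dispenser's y; the paddle's centre is 110 mm before it, the gate 90 mm beyond it
- gate_pale (a point): yellow gate, a cross strip 96 mm wide, 22 mm high and 5 mm thick, hanging on an 18 mm wide stem from the far end of the pale dispenser's lever; this point is the middle of its lower edge, 46 mm above the table when shut, 80 mm fully lifted
- rung_pale1: round pale stool rung (dowel), 24 mm in diameter and 100 mm long, 30 g, loose; origin at its centre, y along its length. It starts lying across the pale chute behind the closed gate (first in line), 55 to 65 mm above the table; at rest in the catch tray its centre is 22 to 29 mm above the table
- rung_pale2: round pale stool rung (dowel), 24 mm in diameter and 100 mm long, 30 g, loose; origin at its centre, y along its length. It starts lying across the pale chute behind the closed gate (second in line), 55 to 65 mm above the table; at rest in the catch tray its centre is 22 to 29 mm above the table
- pine_block: pale pine offcut between the dispensers, 80 x 44 x 38 mm, loose; origin at the centre of its underside
- glue_bottle: white glue bottle with an orange cap, 56 mm in diameter, 150 mm high, standing, loose; origin at the centre of its underside
- screw_jar: glass jar with a steel lid, 64 mm in diameter, 85 mm high, standing, loose; origin at the centre of its underside
- mallet: wooden mallet lying on the bench, head 62 x 105 x 62 mm, handle 24 mm thick, 260 mm long in all, loose; origin on the table at mid-length, x along the handle towards the head
- screwdriver: screwdriver with a red handle lying on the bench between the catch trays, loose; x along its shaft
- stool_leg: square pale stool leg lying on the bench, 190 x 36 x 36 mm, loose; origin at the centre of its underside, x along its length
Not all that is in view belongs to the job. Leave any green or turquoise look-alike of the rung_dark2 alone.

How it is judged:
By the outcome, as a careful person would: the job done as asked, in the order asked, and still so for the second after the job is handed in, with the robot touching nothing.
It also fails if it takes over 32 s, if anything falls off the work surface, if the arm or the gripper's body presses on something with over 40 N, if the wrist force passes 120 N, or if a joint passes its speed limit or range.

### The arm

A 6-joint arm with a two-finger parallel gripper is mounted at the origin on the work surface. World frame = base frame: x ahead of the robot, y to its left, z up, the work surface at z = 0. Lengths are in m, angles in degrees, forces in N, time in s.
With the tool pointing down it reaches from about 0.4 to 0.825 m from the base axis. Payload 7 kg.
Tool frame: the origin (TCP) lies midway between the tips of the shut fingers; the grasp point (between the pads) lies 19 mm behind it (r.grasp_offset is the distance from the TCP to the grasp point, in m); z points along the fingers, x is the direction in which the jaws open and shut, and the axes are right-handed (so a half turn about z gives the same grasp; the last joint's range is limited). The gripper opens to 88 mm and grips with 3 to 60 N. Pads are 19 mm wide; open, the fingers measure 130 mm over their backs; the gripper's body (78 mm by 193 mm) begins 47 mm behind the grasp point.
Start: joints at [-54.081, 20.546, 0.682, 0, -70.136, -16.507], TCP at [0.224, -0.637, 0.192] pointing down, gripper open.
Joint ranges: [-176.03, 176.03], [-82.01, 121.73], [-58.28, 71.71], [-173.87, 95.51], [-174.79, -0.11], [-173.66, 173.66]. Speed limits (degrees/s): [136.94, 136.94, 172.46, 180, 180, 180].

### API

Orientations are given as [roll, pitch, yaw] about the fixed x, y, z axes, in that order (R = Rz(yaw) Ry(pitch) Rx(roll)).
In Python, from plant import r gives the robot as it stands.
- The arm moves only by the tool step_arm, never from a script. Its argument "deltas" is a list of rows, each a list of 7 numbers: the turn, a rotation vector about the tool's x, y, z in rad, then the shift along the tool's x, y, z in mm, then the opening, from -1 (shut) to 1 (fully open), so that 0 is half open. In form: [[ax, ay, az, x, y, z, grip], ...]. A call has 1 to 10 rows; each row shifts and turns the pose as measured when the row begins, along the tool's axes as they then stand; what a row does not reach is not made up. A row lasts 1/10 s, in which the tool goes at most 50 mm and 8.59 degrees, less where a joint would pass 70% of its speed; a pose out of reach is approached as far as the arm can. A call with a gripper value outside its range is refused whole. The fingers move at their own pace and stop on an object; "squeeze" is the grip in N (left out, the last holds). Time passes only in rows, so rows that do not move let the fingers close. It gives the time, the measured TCP pose, the force and the opening at its end, in the units of the state.
- r.get_state(): the state, without advancing time (a new reading comes with each control period).
- r.capture(name): name is "scene" or "top" or "wrist"; returns the picture (384x512x3 uint8, red, green, blue); there is no depth.
- r.camera_info(name): a dict with "vertical_fov" (degrees; the focal length in pixels is half the picture's height over the tangent of half this angle, whatever the lens; pixels are square), "cx", "cy" (the principal point, pixels), "view" (4x4, takes a point from world to camera coordinates). Camera axes: x right, y down, z forward; pixel columns grow to the right and rows downward; lengths in m; the calibration is good to about 2 mm. The wrist camera is an equidistant fisheye: a pixel r from the principal point sees the ray r / f radians off the axis. A picture is of the moment at which its call begins: read the wrist's pose just before it. camera_info takes no time and is no camera call; for the wrist camera it gives the pose at the moment of the call.
- r.close_job(): hands the job in, once; it reports no verdict.
The state is a dict: "time_s": time; "joints": joint angles; "qd": joint speeds; "joint_torque": joint torques, N m; "tcp_pos": TCP position; "eef_rot": TCP orientation; "contact_force": force on the tool from outside, world axes, zero at the start; "moment": the same for the moment, N m; "gripper_width": finger opening in m.
Only numpy, scipy, OpenCV 4.12 (cv2) and the standard library are available. Lean on these libraries where they do the work, as an engineer would, in place of code of your own. Each camera call takes 0.05 s, during which the arm holds its last target.

## Working session

There is one attempt and no reset: what is moved stays moved. The work goes in short steps, Python scripts to look and compute and a tool call to move; the robot and the scene stay as the last step left them, time stands still between calls to the robot, and variables do not carry over. Pictures are saved under pics/ and viewed, and the job is handed in when it is done.

Besides the shell and the picture viewer there is one more tool, called after ">>>" as name(argument=value, ...) on one line, values as JSON. step_arm: Moves the arm, as the interface text tells. Its arguments: {"type":"object","properties":{"deltas":{"type":"array","items":{"type":"array","items":{"type":"number"}}},"squeeze":{"type":"number"}},"required":["deltas"]}

```bash
mkdir -p pics; python3 - <<'E'
from plant import r
import cv2
for n in ("scene","top"):
    im=r.capture(n); cv2.imwrite(f"pics/{n}0.png",im[:,:,::-1])
    c=r.camera_info(n); print(n,c)
s=r.get_state(); print(s)
E
```

```text
scene {'vertical_fov': 54.18396146205009, 'cx': 257.95614880581036, 'cy': 188.71316130172522, 'view': array([[-5.96758422e-01,  8.02419505e-01, -1.52410515e-03,
         3.30819253e-01],
       [ 6.23075798e-01,  4.62182205e-01, -6.31002504e-01,
        -2.77645769e-01],
       [-5.05624303e-01, -3.77505691e-01, -7.75779297e-01,
         1.68604290e+00],
       [ 0.00000000e+00,  0.00000000e+00,  0.00000000e+00,
         1.00000000e+00]])}
top {'vertical_fov': 48.996813462450234, 'cx': 254.30167738654464, 'cy': 190.3870120910871, 'view': array([[ 0.02495728, -0.99946392, -0.02118959,  0.00314006],
       [-0.98712179, -0.02128772, -0.15854782,  0.56750735],
       [ 0.15801175,  0.02487363, -0.9871239 ,  1.28648596],
       [ 0.        ,  0.        ,  0.        ,  1.        ]])}
{'time_s': 0.1, 'joints': array([-5.40812032e+01,  2.05867645e+01,  6.42111219e-01, -1.82114146e-02,
       -7.01358599e+01, -1.65057627e+01]), 'qd': array([ 0.02446096, -0.09384932,  0.12080367,  0.00949374,  0.03511667,
        0.00163932]), 'joint_torque': array([ 4.80056369e-04, -5.84162521e+01,  2.93751007e+01,  7.01547280e+00,
        1.02054072e-02, -5.66768222e-05]), 'tcp_pos': array([ 0.22416807, -0.63619956,  0.19084477]), 'eef_rot': array([-1.79993539e+02, -8.20599320e-02,  1.09406829e+02]), 'contact_force': array([ 0.07222433, -0.87694301, -1.38526176]), 'moment': array([ 0.07866269, -0.01417582, -0.04201707]), 'gripper_width': 0.08747715227344742}
```

View pics/scene0.png

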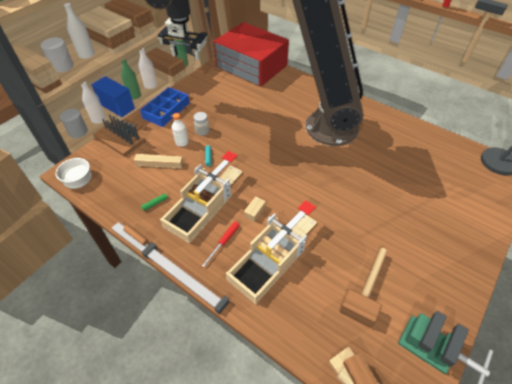

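View pics/top0.png

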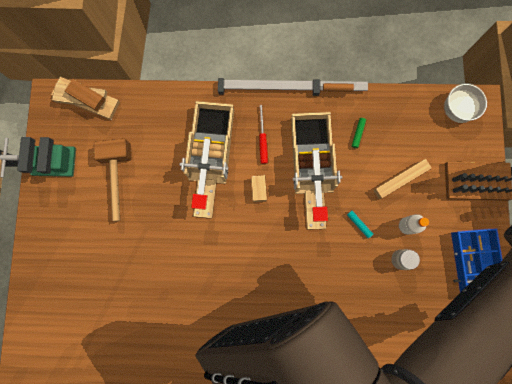

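Two red paddles show in the top view: left at (200,202) and right at (320,214). The screwdriver's red handle at (263,150) is a look-alike, and there are green (359,133) and turquoise (360,224) dowel decoys. Next I'll take a close crop of the rungs and measure the paddles.

```bash
cat > h.py <<'E'
import numpy as np, cv2
from plant import r
def ray(n,u,v):
    c=r.camera_info(n); f=192/np.tan(np.radians(c["vertical_fov"]/2)); V=c["view"]
    d=np.array([(u-c["cx"])/f,(v-c["cy"])/f,1.]); R=V[:3,:3]
    return -R.T@V[:3,3], R.T@d
def onz(n,u,v,z):
    o,d=ray(n,u,v); return o+d*(z-o[2])/d[2]
def reds(im):
    h=cv2.cvtColor(im,cv2.COLOR_RGB2HSV)
    m=(((h[...,0]<6)|(h[...,0]>174))&(h[...,1]>190)&(h[...,2]>120)).astype(np.uint8)
    n,l,s,c=cv2.connectedComponentsWithStats(m)
    return [(s[i],c[i],(l==i).astype(np.uint8)) for i in range(1,n) if s[i,4]>20]
E
python3 - <<'E'
from h import *
t=cv2.imread("pics/top0.png"); s=cv2.imread("pics/scene0.png")
a=cv2.resize(t[90:240,170:360],None,fx=4,fy=4,interpolation=cv2.INTER_CUBIC); cv2.imwrite("pics/tc.png",a)
b=cv2.resize(s[140:310,150:330],None,fx=3.5,fy=3.5,interpolation=cv2.INTER_CUBIC)[:600]; cv2.imwrite("pics/sc.png",b)
for n,im in(("top",t),("scene",s)):
    for st,c,m in reds(im[:,:,::-1].copy()):
        k=cv2.findContours(m,0,2)[0][0]
        print(n,st,c,onz(n,*c,.112).round(4),"rect",cv2.minAreaRect(k))
E
```

```text
top [259 133   9  30 203] [263.06403941 148.34975369] [ 0.6869 -0.0088  0.112 ] rect ((263.10302734375, 147.5758819580078), (29.136701583862305, 7.194247245788574), 87.70938873291016)
top [192 194  15  15 192] [198.80729167 201.03125   ] [0.5207 0.1802 0.112 ] rect ((198.78713989257812, 201.1287078857422), (13.930521011352539, 13.632009506225586), 5.7105937004089355)
top [313 206  15  15 205] [319.95609756 213.50243902] [ 0.4914 -0.1817  0.112 ] rect ((320.0, 213.0), (14.0, 14.0), 0.0)
scene [444   0   6   6  24] [446.33333333   2.5       ] [-1.2324  0.0497  0.112 ] rect ((446.35003662109375, 2.44999361038208), (3.4785051345825195, 6.324555397033691), 18.43494987487793)
scene [222 224  16  20  69] [229.91304348 233.15942029] [0.7578 0.0397 0.112 ] rect ((229.756103515625, 233.30487060546875), (3.1234753131866455, 23.582239151000977), 38.65980911254883)
```

View pics/tc.png

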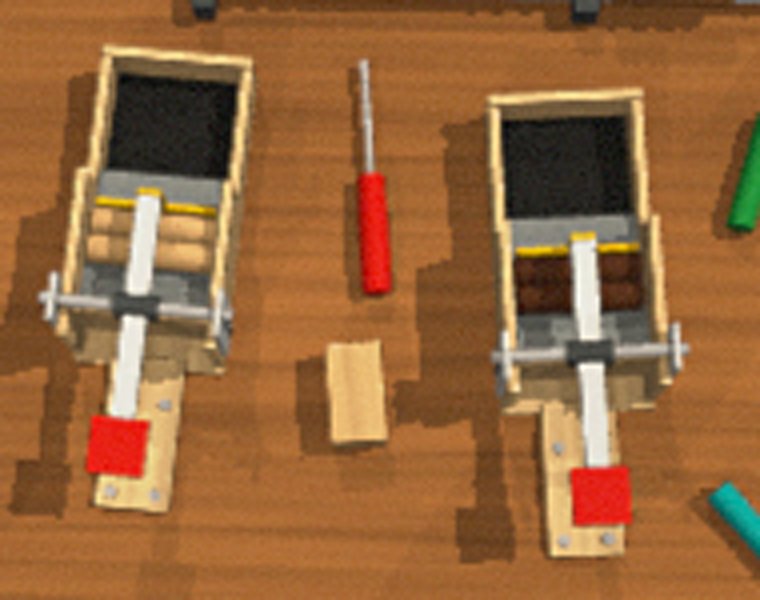

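View pics/sc.png

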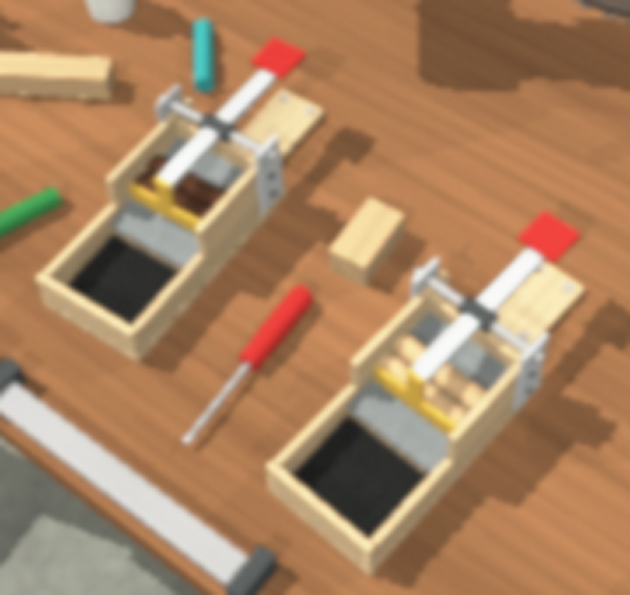

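Dark rungs sit behind the right gate in the top view (crop 580,280) and pale ones behind the left gate. So the target is the right paddle, top pixel (320,213.5). I'll refine its position with both views and get the lever axis.

```bash
python3 - <<'E'
from h import *
s=cv2.cvtColor(cv2.imread("pics/scene0.png"),cv2.COLOR_BGR2HSV)
m=(((s[...,0]<8)|(s[...,0]>172))&(s[...,1]>150)&(s[...,2]>120)).astype(np.uint8); m[:140]=0
n,l,st,c=cv2.connectedComponentsWithStats(m)
for i in range(1,n):
    if st[i,4]>20: print(st[i],c[i],onz("scene",*c[i],.112).round(4))
p=onz("top",320,213.5,.112)
for u,v,z in((590,350,.105),(583,240,.11),(118,446,.112),(137,303,.105)):
    q=onz("top",170+u/4,90+v/4,z); print(q.round(4))
q=onz("top",170+590/4,90+350/4,.105); d=q-p; print("axis deg",np.degrees(np.arctan2(d[1],d[0])),np.hypot(*d[:2]))
for n,u,v,z in(("glue",413,225,.1),("jar",405,260,.085)): print(n,onz("top",u,v,z).round(3))
def tri(a,b):
    (o1,d1),(o2,d2)=a,b; A=np.c_[d1,-d2]; k=np.linalg.lstsq(A,o2-o1,rcond=None)[0]; return o1+k[0]*d1,o2+k[1]*d2
for i in range(1,n if isinstance(n,int) else len(c)):
    if st[i,4]>20: print(tri(ray("top",320,213.5),ray("scene",*c[i])))
E
```

```text
[222 151  15  12 107] [229.14953271 155.87850467] [ 0.4938 -0.1804  0.112 ]
[298 200  18  15 148] [306.60810811 206.89189189] [0.5229 0.1814 0.112 ]
[218 221  21  25 203] [228.77832512 232.85714286] [0.7591 0.0361 0.112 ]
[ 0.6013 -0.1752  0.105 ]
[ 0.6854 -0.1691  0.11  ]
[0.5194 0.178  0.112 ]
[0.6306 0.1696 0.105 ]
axis deg 3.458982650736118 0.11005340794948443
glue [ 0.465 -0.458  0.1  ]
jar [ 0.362 -0.437  0.085]
(array([ 0.4917383 , -0.18220645,  0.10914835]), array([ 0.49179212, -0.18228937,  0.10916512]))
(array([ 0.50104257, -0.19361635,  0.02287606]), array([ 0.4262906 ,  0.1374935 , -0.02897657]))
(array([ 0.54721173, -0.25023399, -0.40521972]), array([ 0.52004986, -0.2027368 , -0.41443079]))
```

>>> step_arm(deltas=[[0,0,0,0,0,-15,-1],[0,0,0,0,0,-15,-1],[0,0,0,20,24,0,-1],[0,0,0,28,34,0,-1],[0,0,0,28,34,0,-1],[0,0,0,28,34,0,-1],[0,0,0,28,34,0,-1],[0,0,0,28,34,0,-1],[0,0,0,28,34,0,-1],[0,0,0,28,34,0,-1]])

```text
time_s: 1.1
tcp_pos: [0.4009, -0.3374, 0.2164]
eef_rot: [-179.8, -0.7, 108.9]
contact_force: [0.8, -0.1, -0.7]
gripper_width: 0.0135
```

```bash
cat > g.py <<'E'
from h import *
from scipy.spatial.transform import Rotation as R
def go(t):
    s=r.get_state(); M=R.from_euler('xyz',s["eef_rot"],degrees=True)
    print(s["time_s"],s["tcp_pos"].round(4),s["eef_rot"].round(2),s["contact_force"].round(2),s["gripper_width"])
    print("tool mm",(M.inv().apply(np.array(t)-s["tcp_pos"])*1000).round(1))
    D=R.from_euler('xyz',[180,0,s["eef_rot"][2]],degrees=True); print("rv",(M.inv()*D).as_rotvec().round(4))
E
python3 -c "
from g import *
go([.493,-.181,.16])"
```

```text
1.1 [ 0.4009 -0.3374  0.2164] [-179.79   -0.66  108.87] [ 0.85 -0.09 -0.7 ] 0.013511246489096546
tool mm [117.5 137.9  57.2]
rv [-0.0036 -0.0115  0.    ]
```

>>> step_arm(deltas=[[0,-0.01,0,26,31,8,-1],[0,0,0,26,31,8,-1],[0,0,0,24,28,8,-1],[0,0,0,18,21,8,-1],[0,0,0,10,12,8,-1],[0,0,0,0,0,0,-1]])

```text
time_s: 1.7
tcp_pos: [0.4874, -0.1879, 0.1745]
eef_rot: [-179.8, -0.1, 109.2]
contact_force: [-0.4, -0.5, -0.1]
gripper_width: 0.0002
```

```bash
python3 -c "
from g import *
go([.493,-.181,.13])"
```

```text
1.7 [ 0.4874 -0.1879  0.1745] [-1.7982e+02 -9.0000e-02  1.0923e+02] [-0.42 -0.51 -0.09] 0.00016686924219074325
tool mm [ 4.6  7.7 44.5]
rv [-0.0031 -0.0015  0.    ]
```

>>> step_arm(deltas=[[0,0,0,4,6,15,-1],[0,0,0,1,2,15,-1],[0,0,0,0,0,10,-1],[0,0,0,0,0,5,-1],[0,0,0,0,0,0,-1]])

```text
time_s: 2.2
tcp_pos: [0.4925, -0.1815, 0.1285]
eef_rot: [-179.8, -0.1, 109.3]
contact_force: [-0.6, 0.3, 0.3]
gripper_width: 0.0005
```

```bash
python3 - <<'E'
from g import *
go([.493,-.181,.077])
ci=r.camera_info("wrist"); print(ci["cx"],ci["cy"])
a=r.capture("wrist"); b=r.capture("top"); s=r.capture("scene")
b=cv2.resize(b[90:240,270:420],(384,384)); s=cv2.resize(s[130:260,140:270],(384,384))
o=np.hstack([b,s]); cv2.imwrite("pics/pre.png",o[:,:,::-1]); cv2.imwrite("pics/w.png",a[:,:,::-1])
E
```

```text
2.2 [ 0.4925 -0.1815  0.1285] [-1.7979e+02 -7.0000e-02  1.0926e+02] [-0.58  0.28  0.28] 0.0005136481321827112
tool mm [ 0.2  0.9 51.5]
rv [-0.0037 -0.0013  0.    ]
258.89048511951216 191.1715441321775
```

View pics/pre.png

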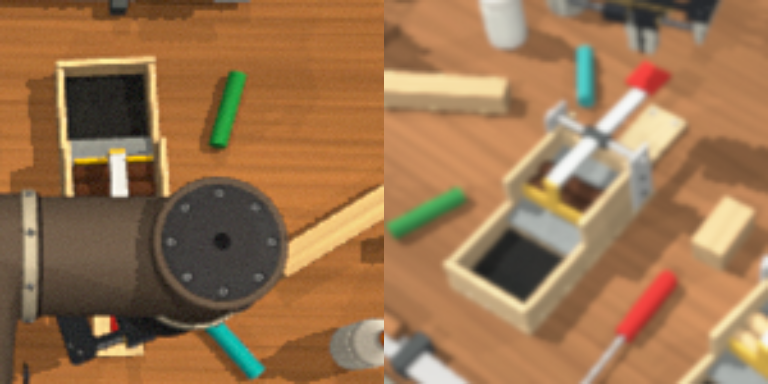

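View pics/w.png

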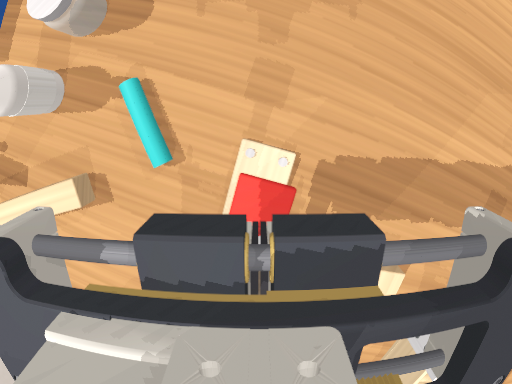

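The tips are centred over the dark paddle at z=128 mm. In the scene view they hang just above the red plate, and the wrist view shows the paddle right under the fingers. Now I'll press.

>>> step_arm(deltas=[[0,0,0,0,0,10,-1],[0,0,0,0,0,12,-1],[0,0,0,0,0,12,-1],[0,0,0,0,0,10,-1],[0,0,0,0,0,5,-1],[0,0,0,0,0,2,-1]])

```text
time_s: 2.95
tcp_pos: [0.4938, -0.1818, 0.0756]
eef_rot: [180.0, 0.0, 109.3]
contact_force: [0.2, 0.4, 2.6]
gripper_width: 0.0007
```

```bash
python3 - <<'E'
from g import *
go([.493,-.181,.077])
s=r.capture("scene"); cv2.imwrite("pics/p1.png",cv2.resize(s[130:260,140:270],(500,500))[:,:,::-1])
E
```

```text
2.95 [ 0.4938 -0.1818  0.0756] [1.7997e+02 3.0000e-02 1.0925e+02] [0.21 0.43 2.58] 0.0006762301767724426
tool mm [ 1.1 -0.5 -1.4]
rv [0.0005 0.0005 0.    ]
```

View pics/p1.png

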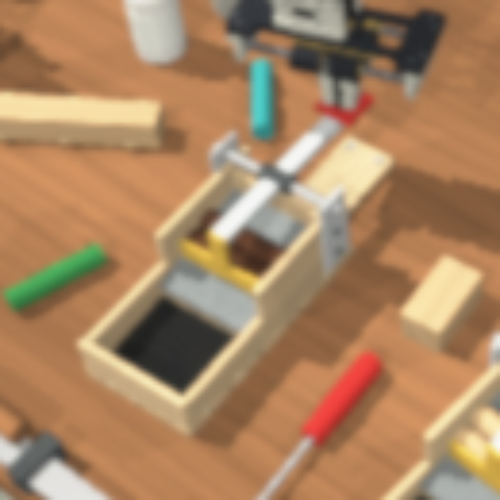

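>>> step_arm(deltas=[[0,0,0,0,0,0,-1],[0,0,0,0,0,0,-1],[0,0,0,0,0,0,-1]])

```text
time_s: 3.3
tcp_pos: [0.4939, -0.1818, 0.0763]
eef_rot: [180.0, 0.0, 109.3]
contact_force: [-1.4, 0.1, 2.0]
gripper_width: 0.0005
```

```bash
python3 - <<'E'
from g import *
go([.493,-.181,.077])
s=r.capture("scene"); o=cv2.imread("pics/scene0.png")[:,:,::-1]
f=lambda i:cv2.resize(i[140:250,155:265],(400,400),interpolation=cv2.INTER_CUBIC)
cv2.imwrite("pics/p2.png",np.hstack([f(o),f(s)])[:,:,::-1])
E
```

```text
3.3 [ 0.4939 -0.1818  0.0763] [1.7997e+02 3.0000e-02 1.0926e+02] [-1.43  0.13  1.96] 0.0005060214036503274
tool mm [ 1.1 -0.6 -0.7]
rv [0.0006 0.0006 0.    ]
```

View pics/p2.png

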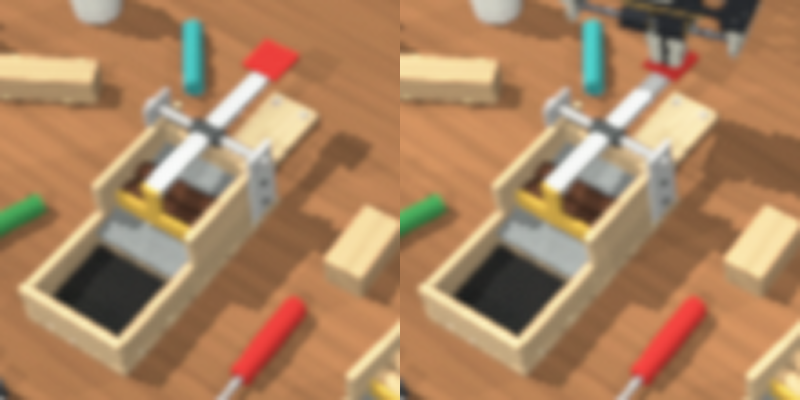

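The gate looks almost unmoved, so something disagrees. I'll check where the tips really are.

```bash
python3 - <<'E'
from g import *
def proj(n,p):
    c=r.camera_info(n); f=192/np.tan(np.radians(c["vertical_fov"]/2)); q=c["view"][:3,:3]@p+c["view"][:3,3]
    return f*q[0]/q[2]+c["cx"],f*q[1]/q[2]+c["cy"]
s=r.get_state(); p=s["tcp_pos"]; print(p,s["contact_force"])
sc=r.capture("scene"); w=r.capture("wrist")
b=cv2.resize(sc[125:175,205:255],(600,600),interpolation=cv2.INTER_CUBIC)
for q,col in((p,(0,255,0)),(p+[0,0,.036],(0,0,255))):
    u,v=proj("scene",q); print(u,v); cv2.circle(b,(int((u-204.5)*12),int((v-124.5)*12)),5,col,-1)
cv2.imwrite("pics/z1.png",b[:,:,::-1]); cv2.imwrite("pics/w2.png",w[:,:,::-1])
E
```

```text
[ 0.49393689 -0.18183425  0.07630216] [-1.20639584  0.40020846  2.0039588 ]
229.40801561767427 162.2139570723588
228.83115224753823 155.6784850469296
```

View pics/z1.png

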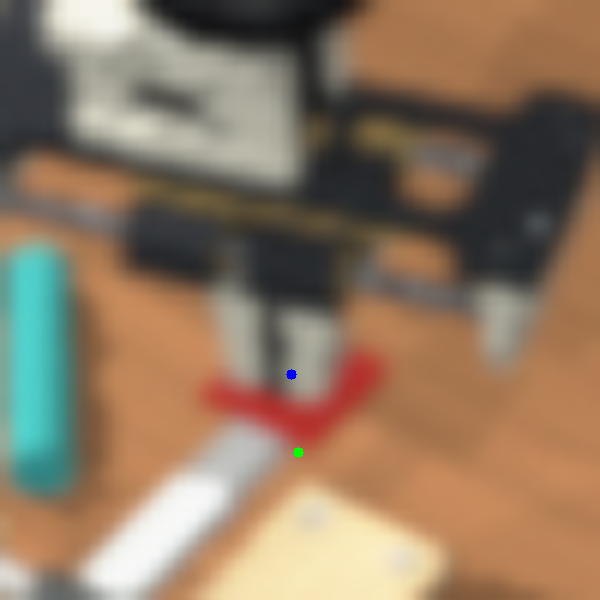

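View pics/w2.png

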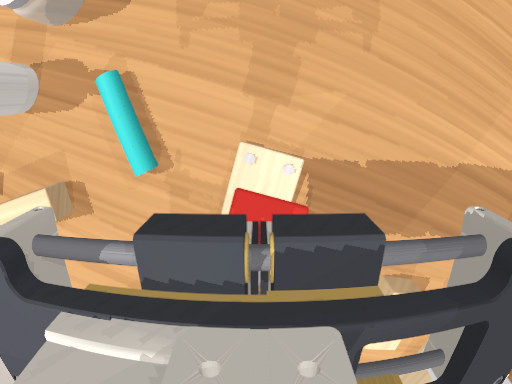

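```bash
python3 - <<'E'
from g import *
p=r.get_state()["tcp_pos"]; j=np.array([-.33,.944,0]); nrm=np.array([.944,.33,0])
for u,v in((500,365),(320,400),(245,395),(240,385)):
    o,d=ray("scene",204.5+u/12,124.5+v/12); q=o+d*((p-o)@nrm)/(d@nrm); print(u,v,q.round(4),((q-p)@j).round(4))
o,d=ray("scene",204.5+295/12,124.5+388/12)
# paddle centre: on vertical plane through lever axis
a=np.radians(3.5); n=np.array([-np.sin(a),np.cos(a),0]); c=np.array([.493,-.181,0]); 
print("paddle",o+d*((np.array([.493,-.181,0])-o)@np.array([1,0,0]))/d[0])
E
```

```text
500 365 [ 0.4709 -0.116   0.1376] 0.0697
320 400 [ 0.491  -0.1735  0.1033] 0.0088
245 395 [ 0.4995 -0.1978  0.0976] -0.0169
240 385 [ 0.4999 -0.1991  0.1018] -0.0182
paddle [ 0.493      -0.18193453  0.10520051]
```

By the camera, the tips rest on the paddle at about z=103 mm while the TCP reads 76 mm, and the force of about 2 N fits first contact. I'll trust force and vision over the TCP height and press on gradually.

>>> step_arm(deltas=[[0,0,0,0,0,5,-1],[0,0,0,0,0,5,-1],[0,0,0,0,0,0,-1]])

```text
time_s: 3.75
tcp_pos: [0.4939, -0.182, 0.0661]
eef_rot: [179.9, 0.1, 109.3]
contact_force: [-0.5, -0.3, 1.1]
gripper_width: 0.0003
```

```bash
cat > look.py <<'E'
import sys
from g import *
go([.493,-.181,.045])
s=r.capture("scene"); o=cv2.imread("pics/scene0.png")[:,:,::-1]
f=lambda i:cv2.resize(i[140:250,155:265],(400,400),interpolation=cv2.INTER_CUBIC)
cv2.imwrite(sys.argv[1],np.hstack([f(o),f(s)])[:,:,::-1])
E
python3 look.py pics/p3.png
```

```text
3.75 [ 0.4939 -0.182   0.0661] [1.7993e+02 6.0000e-02 1.0926e+02] [-0.53 -0.28  1.06] 0.0002599419255538458
tool mm [ 1.3 -0.6 21.1]
rv [0.0013 0.0011 0.    ]
```

View pics/p3.png

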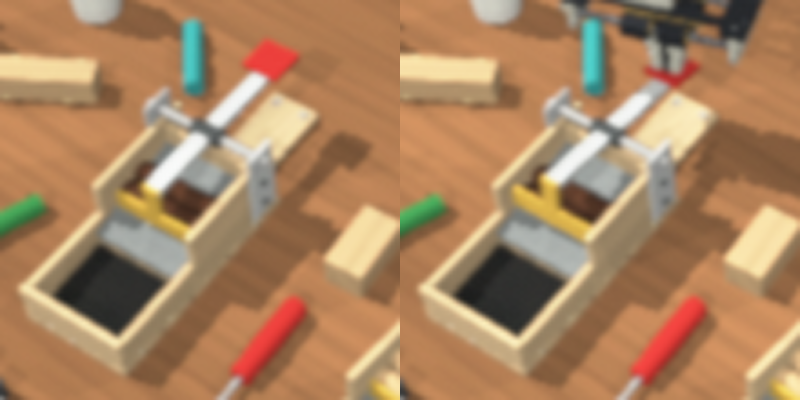

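The gate (right panel, 550,195) is rising, so I'll continue to full lift and hold.

>>> step_arm(deltas=[[0,0,0,0,0,10,-1],[0,0,0,0,0,9,-1],[0,0,0,0,0,2,-1],[0,0,0,0,0,0,-1],[0,0,0,0,0,0,-1],[0,0,0,0,0,0,-1],[0,0,0,0,0,0,-1]])

```text
time_s: 4.5
tcp_pos: [0.4963, -0.1822, 0.046]
eef_rot: [179.7, 0.2, 109.3]
contact_force: [-1.3, 1.5, 5.8]
gripper_width: 0.0002
```

```bash
python3 look.py pics/p4.png
```

```text
4.5 [ 0.4963 -0.1822  0.046 ] [1.7974e+02 1.7000e-01 1.0932e+02] [-1.27  1.49  5.78] 0.00023608999811199739
tool mm [ 2.2 -2.8  1. ]
rv [0.0045 0.003  0.    ]
```

View pics/p4.png

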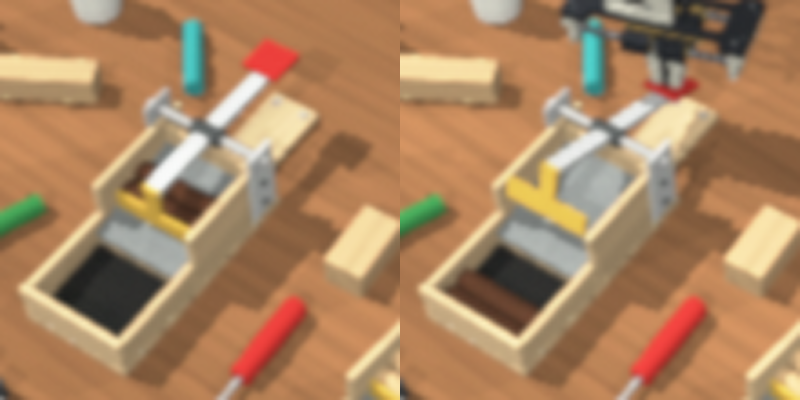

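The gate is fully lifted at 5.8 N and one rung is in the tray at (495,300). The chute behind the gate looks empty, so I'll hold a bit longer and look again.

>>> step_arm(deltas=[[0,0,0,0,0,0,-1],[0,0,0,0,0,0,-1],[0,0,0,0,0,0,-1],[0,0,0,0,0,0,-1],[0,0,0,0,0,0,-1]])

```text
time_s: 5.05
tcp_pos: [0.4963, -0.1822, 0.0464]
eef_rot: [179.7, 0.2, 109.3]
contact_force: [-0.4, 1.0, 3.7]
gripper_width: 0.0007
```

```bash
python3 look.py pics/p5.png; python3 - <<'E'
from g import *
b=r.capture("top"); cv2.imwrite("pics/t5.png",cv2.resize(b[100:220,270:390],(480,480),interpolation=2)[:,:,::-1])
E
```

```text
5.05 [ 0.4963 -0.1822  0.0464] [179.72   0.18 109.32] [-0.42  0.95  3.65] 0.0006642958580565
tool mm [ 2.2 -2.7  1.4]
rv [0.0049 0.0031 0.    ]
```

View pics/p5.png

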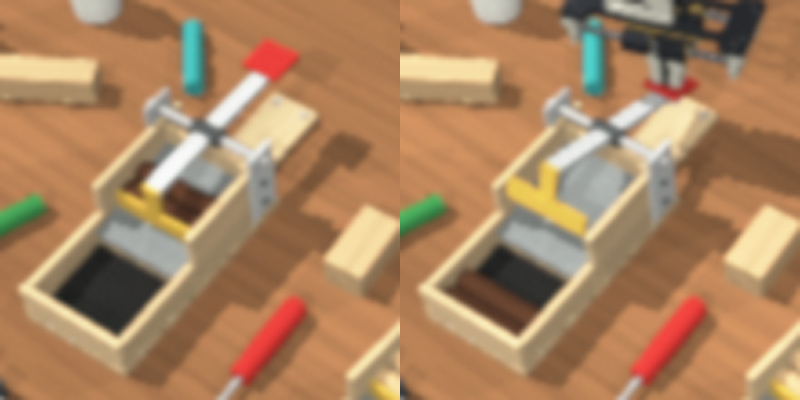

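View pics/t5.png

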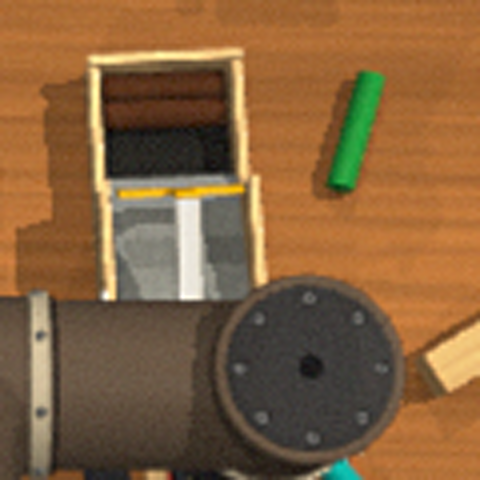

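The top view shows both dark rungs in the tray at (165,85) and (165,112), and the chute is empty. I'll release the lever straight up.

>>> step_arm(deltas=[[0,0,0,0,0,-8,-1],[0,0,0,0,0,-12,-1],[0,0,0,0,0,-15,-1],[0,0,0,0,0,-20,-1],[0,0,0,0,0,-25,-1],[0,0,0,0,0,-25,-1],[0,0,0,0,0,-20,-1],[0,0,0,0,0,0,-1],[0,0,0,0,0,0,-1]])

```text
time_s: 6.05
tcp_pos: [0.4955, -0.1819, 0.1812]
eef_rot: [179.6, 0.2, 109.3]
contact_force: [0.7, 0.1, 0.4]
gripper_width: 0.0004
```

```bash
python3 look.py pics/p6.png; python3 - <<'E'
from g import *
b=r.capture("top"); s=r.capture("scene"); cv2.imwrite("pics/t6.png",np.hstack([b,s])[:,:,::-1][:, :1024]); 
cv2.imwrite("pics/t6.png",np.vstack([cv2.resize(b,(400,300),interpolation=3),cv2.resize(s,(400,300),interpolation=3)])[:,:,::-1])
E
```

```text
6.05 [ 0.4955 -0.1819  0.1812] [179.59   0.18 109.28] [0.7  0.06 0.44] 0.00044957585247920064
tool mm [  2.1  -3.1 136.2]
rv [0.0072 0.0031 0.    ]
```

View pics/p6.png

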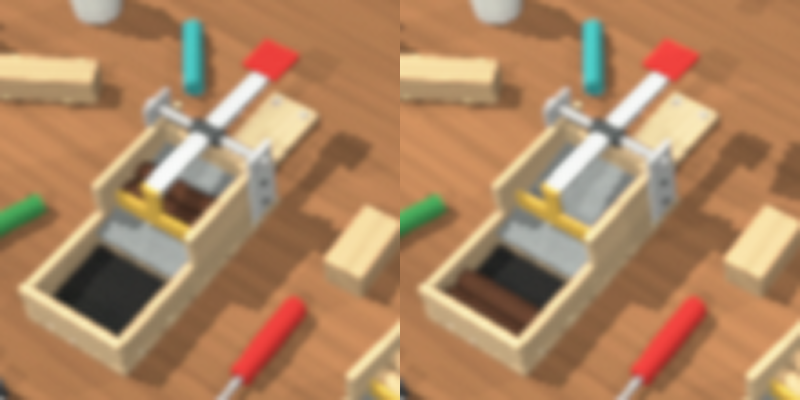

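View pics/t6.png

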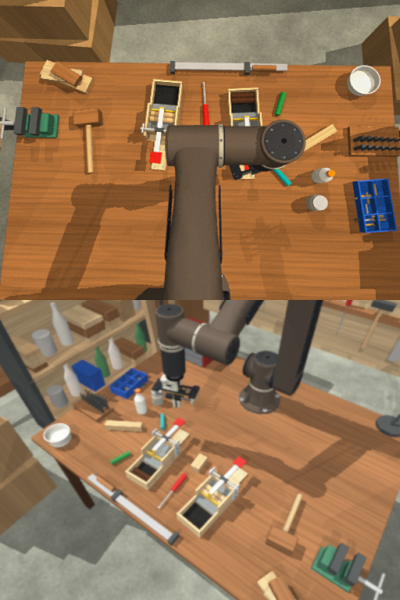

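The lever is back at rest and the gate is shut, matching the first picture. Both rungs are in the tray, and nothing else has moved. Handing in.

```bash
python3 -c "
from plant import r
print(r.close_job())"
```

```text
the job is handed in; nothing more can be done
None
```

I pressed the dark dispenser's paddle with the shut fingertips and held it fully down for about a second. Both dark-brown rungs rolled into the catch tray. I then released it straight up and handed the job in with the clock at about 6 s.

- **Last checks:** the top view, taken with the lever still held down, showed both dark rungs in the tray and an empty chute. After release, the scene view showed the lever and gate back where they started. The pale dispenser and everything else looked unmoved, with no contact force on the tool. After release, the arm blocked part of the top view and the scene view showed only the nearer rung clearly.
- **One disagreement:** the reported fingertip height read about 25 mm lower than where the camera showed the fingertips. My first press therefore barely moved the lever. I finished it by force and camera instead, with about 4–6 N at full press and a reported height of 46 mm, against 75 mm expected. I don't know the cause.

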